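# Start and drive home the threaded cap of a water filter

## Robot

A 6-joint arm with a two-finger parallel gripper is mounted at the origin on the work surface. World frame = base frame: x ahead of the robot, y to its left, z up, the work surface at z = 0. Lengths are in mm, angles in rad, forces in N, time in s.
With the tool pointing down it reaches from about 350 to 775 mm from the base axis. Payload 5.5 kg.
Tool frame: the origin (TCP) lies at the very end of the fingers, on their centre line; the grasp point (between the pads) lies 19 mm behind it; z points along the fingers, y is the direction in which the jaws open and shut (so a half turn about z gives the same grasp; the last joint's range is limited). The gripper opens to 85 mm and grips with 20 to 120 N. Pads are 22 mm wide; open, the fingers measure 114 mm over their backs; the gripper's body (76 mm by 85 mm) begins 54 mm behind the grasp point. The pads swing forward as they close: fully open they stand 13 mm farther back than shut.
Start: joints at [0.98, 0.313, 0.046, 1.304, 0, 1.431], TCP at [250.551, 517.59, 202.823] pointing down, gripper open.
Joint ranges: [-2.76, 2.76], [-0.86, 1.69], [-1.03, 1.26], [-2.2, 2.34], [-1.47, 1.5], [-3.14, 3.14]. Speed limits (rad/s): [2.57, 2.57, 3.14, 3.14, 3.14, 3.14].

## Interface

Orientations are given as a unit quaternion [x, y, z, w].
In Python, from cell import ctrl, eyes, spotter gives the robot as it stands. The module is installed in compiled form; this text tells all that it offers.
- The arm moves only by the tool drive_tool, never from a script. Its argument "deltas" is a list of rows, each a list of 7 numbers: the finger opening in cm, from 0 to 8.54, then the shift along the tool's x, y, z in cm, then the turn, a rotation vector about the tool's x, y, z in rad. In form: [[gripper, dx, dy, dz, ax, ay, az], ...]. A call has 1 to 5 rows; each row is the pose to reach, as a shift and turn from the pose commanded when the call began, along the tool's axes at that moment; what a row does not reach only later rows make up. A row lasts 1/8 s, in which the tool goes at most 62.5 mm and 10.7 degrees, less where a joint would pass 70% of its speed; a pose out of reach is approached as far as the arm can. A call with a gripper value outside its range is refused whole. The fingers move at their own pace and stop on an object; "grip_force" is the grip in N (left out, the last holds). Time passes only in rows, so rows that repeat a pose let the fingers close. It gives the time, the measured TCP pose, the force and the opening at its end, in the units of the state.
- ctrl.get_obs(): the state, without advancing time (a new reading comes with each control period).
- eyes.snapshot(name): name is "scene" or "top" or "wrist"; returns the picture (400x640x3 uint8, red, green, blue); there is no depth.
- eyes.calibration(name): a dict with "fx", "fy", "cx", "cy" (pixels), "R" (3x3) and "t" (3): a world point X has camera coordinates R X + t. Camera axes: x right, y down, z forward; pixel columns grow to the right and rows downward; lengths in mm; the calibration is good to about 2 mm. A picture is of the moment at which its call begins: read the wrist's pose just before it. calibration takes no time and is no camera call; for the wrist camera it gives the pose at the moment of the call.
- ctrl.finish_job(): hands the job in, once; it reports no verdict.
Trained networks look in the newest picture that a camera, given by its name, has taken for a name from the list of things; names that differ only in an ending like _2 or _b are one class to them, and where a whole thing is asked for, a point or a joint stands for the part that bears it (a point fixed in the world has none). Each returns a list of dicts, best first, with "score" (0 to 1); they miss things now and then, are a little off and sometimes report something else, mostly with a low value. They report only what shows in the picture. A call takes as long as a camera call.
- spotter.find_in(name, camera): "box" ([left, top, width, height] in pixels, round what is visible of it).
- spotter.silhouettes(name, camera): "region" (400x640 bool, what is visible of it) and "box" ([left, top, width, height] in pixels, round what is visible of it).
The state is a dict: "time": time; "qpos": joint angles; "dq": joint speeds; "tau": joint torques, N m; "eef_pos": TCP position; "tool_rot": TCP orientation; "contact_force": force on the tool from outside, world axes, zero at the start; "ft_torque": the same for the moment, N m; "width": finger opening in mm.
Only numpy, scipy, OpenCV 4.12 (cv2) and the standard library are available. Lean on these libraries where they do the work, as an engineer would, in place of code of your own. Each camera call takes 0.05 s, during which the arm holds its last target.

## Task

The cap of the counter-top water filter has only been dropped into the neck and stands proud. Without lifting it out, turn it backward (counter-clockwise from above) under light downward pressure until you feel it drop into its thread start, then keep pressing and turn it forward (clockwise) until it stops fully home, and let go. Do not force it at any point, and leave the jug, the cutting board and the pepper mill alone.

Things in the scene. Friction and masses are not known exactly. Their poses are not given: they have to be found in the camera images.
- canister: Squat steel counter-top water-filter housing, fixed. Foot 150 mm across, body 112 mm across to 74 mm high, round neck 76 mm outside, 60 mm inside, rim 90 mm above the counter. Origin on its axis at counter level, z up. Inside the neck, out of sight, is a two-start thread ring; its angle is not known from this body's yaw.
- rim (a point): Centre of the neck's mouth, 90 mm above the counter. Force between cap and housing must stay below 60 N: press with 5 to 10 N, and stop turning when the resistance reaches about 0.4 N m.
- cap_grip (a point): Centre of the grip bar of the loose black cap (about 120 g). The bar lies along this x: 58 mm long, 20 mm wide (along y, grip it across this), 30 mm tall; z up on the cap's axis. At the start it is 128 mm above the counter, fully home about 115 mm. Turned clockwise from the start, the cap only meets a hard false stop, still proud.
- cap_flange (a point): Centre of the underside of the cap's flange (76 mm across, 8 mm thick; 23 mm below the bar's centre). Starts 15 mm above the rim, ends about 2 mm above it when let go (1 mm while pressed). Below it a 41 mm stem with two opposite lugs sits in the neck with 1.5 mm play all round; the lugs rest on top of the thread ring.
- ring_top (a point): Point on the neck's axis level with the top of the hidden thread ring (78 mm above the counter). 20 to 110 degrees counter-clockwise (seen from above) of the start, the lugs find two gaps (8 degrees play either way): pressed with 5 to 10 N the cap drops 10.5 mm and a back stop ends further counter-clockwise turning.
- ring_floor (a point): Point on the neck's axis at the deepest level of the thread (63 mm up). Kept pressed after the drop, the cap turns clockwise 55 to 75 degrees to a firm stop, going 4.5 mm deeper. A spring under the stem pushes up (3.5 N at the ring's top, 6 N home): let go before the turn, the cap rises again; once home the thread holds it with 1.5 mm axial play.
- jug: Glass measuring jug, 104 mm across, 120 mm high, standing on the trivet to the right; origin at the centre of its underside.
- board: Bamboo cutting board, 300 x 200 x 18 mm, lying to the left; origin at the centre of its underside.
- mill: Orange pepper mill, 56 mm across, 182 mm high, standing on the board; origin at the centre of its underside.

How it is judged (in metres and radians):
On the way:
1. the cap has dropped into its thread start (flange underside less than 7 mm above the rim) (z of cap_grip in the frame of rim below 0.03 m), for 0.1 s.
At the end, for the whole second after the job is handed in: The cap is screwed home and let go: flange underside within 3.2 mm of the neck rim, centred within 4 mm, level within 0.06 rad, at rest (z of cap_grip in the frame of rim below 0.0262 m and horizontal distance between cap_grip and rim below 0.004 m and angle between cap_grip's own z axis and vertical below 0.06 rad and linear speed of cap below 0.01 m/s); the robot touches nothing.
It fails at once if cap forced: more than 60 N between cap and filter housing (contact force between cap and canister above 60 N).
It fails at once if cap lifted out (more than 5 mm above where it stood) (z of cap_grip in the frame of rim above 0.0433 m).
It fails at once if jug, board or mill disturbed (moved more than 15 mm) (distance of any of jug, board, mill from where it was at the start of the episode above 0.015 m).
It also fails if it takes over 61 s, if anything falls off the work surface, if the arm or the gripper's body presses on something with over 40 N, if the wrist force passes 120 N, or if a joint passes its speed limit or range.

## Working session

There is one attempt and no reset: what is moved stays moved. The work goes in short steps, Python scripts to look and compute and a tool call to move; the robot and the scene stay as the last step left them, time stands still between calls to the robot, and variables do not carry over. Pictures are saved under pics/ and viewed, and the job is handed in when it is done.

Besides the shell and the picture viewer there is one more tool, called after ">>>" as name(argument=value, ...) on one line, values as JSON. drive_tool: Moves the arm, as the interface text tells. Its arguments: {"type":"object","properties":{"deltas":{"type":"array"},"grip_force":{"type":"number"}},"required":["deltas"]}

```bash
mkdir -p pics; cat > h.py <<'E'
import numpy as np, cv2
from cell import ctrl, eyes, spotter
def snap(n,f):
    im=eyes.snapshot(n); cv2.imwrite('pics/'+f,im[:,:,::-1]); return im
def ray(c,u,v,z):
    R=np.array(c['R']);t=np.array(c['t']).ravel()
    d=R.T@np.array([(u-c['cx'])/c['fx'],(v-c['cy'])/c['fy'],1.]);o=-R.T@t
    return o+d*(z-o[2])/d[2]
def proj(c,X):
    p=np.array(c['R'])@np.array(X,float)+np.array(c['t']).ravel()
    return np.array([c['fx']*p[0]/p[2]+c['cx'],c['fy']*p[1]/p[2]+c['cy']])
E
python3 - <<'E'
from h import *
o=ctrl.get_obs();print(o)
for n in ('top','scene','wrist'):
    snap(n,n+'0.png')
    for k in ('cap_grip','canister'):
        for r in spotter.find_in(k,n)[:2]: print(n,k,r)
c=eyes.calibration('top');print(c)
E
```

```text
{'time': 0.0, 'qpos': array([ 9.80415475e-01,  3.13970279e-01,  4.49651520e-02,  1.30357705e+00,
       -2.73107915e-05,  1.43119805e+00]), 'dq': array([ 0.0015385 , -0.00043808, -0.00076426,  0.00074102,  0.00176406,
        0.00073042]), 'tau': array([ 5.64291113e-04, -4.80625713e+01,  2.98534226e+01,  1.93973287e-02,
       -1.31816505e-04,  1.15246095e-05]), 'eef_pos': array([250.21177183, 517.08423117, 201.92038428]), 'tool_rot': array([ 2.23487666e-01,  9.74706348e-01, -8.38980171e-04, -3.05964461e-04]), 'contact_force': array([ 0.25151516,  0.06038545, -0.01970955]), 'ft_torque': array([0.00433402, 0.01761693, 0.00983855]), 'width': 84.8071631868008}
top cap_grip {'box': [301.4, 189.7, 28.2, 31.3], 'score': 0.56}
top canister {'box': [292.7, 172.8, 49.2, 61.8], 'score': 0.73}
scene cap_grip {'box': [309.4, 183.0, 28.1, 27.0], 'score': 0.75}
scene cap_grip {'box': [299.7, 192.3, 48.5, 45.1], 'score': 0.44}
scene canister {'box': [299.4, 196.8, 51.3, 37.4], 'score': 0.92}
{'fx': 372.9369869608363, 'fy': 372.9369869608363, 'cx': 317.1597757014439, 'cy': 197.43005674162947, 'R': array([[-0.02291869, -0.99942595,  0.02495009],
       [-0.99336227,  0.01995156, -0.11328436],
       [ 0.11272153, -0.02738081, -0.99324929]]), 't': array([ 21.07287431, 568.20889209, 963.86492545])}
```

```bash
python3 - <<'E'
import cv2,numpy as np
a=cv2.imread('pics/top0.png')[150:260,250:390];b=cv2.imread('pics/scene0.png')[150:260,250:390]
cv2.imwrite('pics/z0.png',np.vstack([cv2.resize(x,None,fx=2.7,fy=2.7,interpolation=cv2.INTER_CUBIC) for x in (a,b)]))
E
```

```text
(no output)
```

View pics/z0.png

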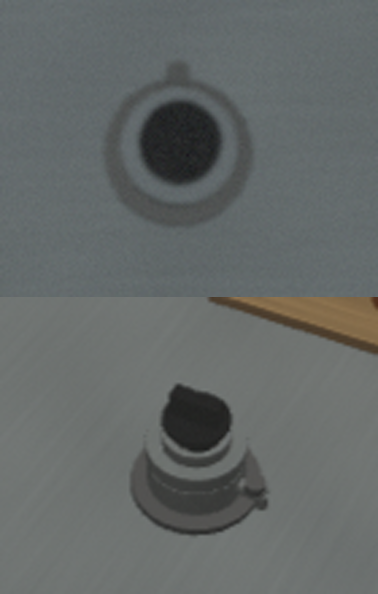

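View pics/top0.png

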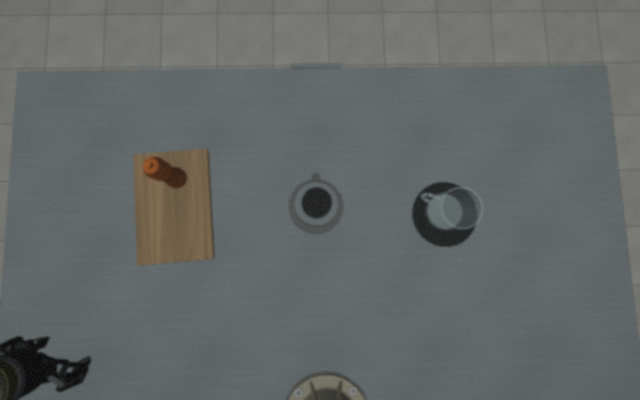

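View pics/scene0.png

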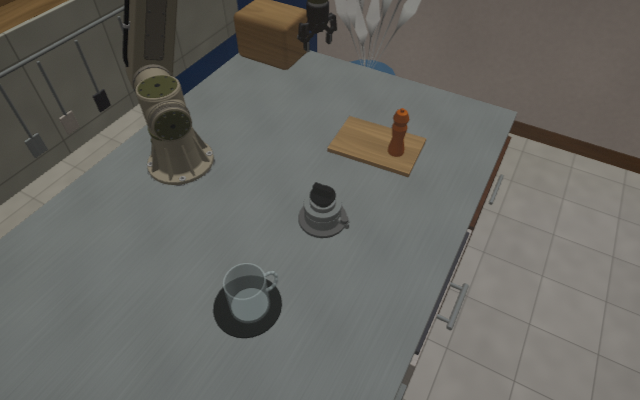

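```bash
python3 - <<'E'
from h import *
im=cv2.imread('pics/top0.png'); g=cv2.cvtColor(im,cv2.COLOR_BGR2GRAY)
m=(g<70).astype(np.uint8)[170:235,285:350]; n,l,s,ce=cv2.connectedComponentsWithStats(m); i=1+np.argmax(s[1:,4]); print(s[i],ce[i]+[285,170])
c=eyes.calibration('top'); p=ce[i]+[285,170]; print(ray(c,*p,113))
for n in('canister',):
  # foot box
  print(ray(c,316,206,0))
z=[]
for f,r in(('top',(180,225,295,340)),('scene',(178,218,300,345))):
  a=cv2.imread(f'pics/{f}0.png')[r[0]:r[1],r[2]:r[3]].astype(float); a=np.clip((a-20)*4,0,255).astype(np.uint8); z.append(cv2.resize(a,(450,290),interpolation=cv2.INTER_CUBIC))
cv2.imwrite('pics/z1.png',np.vstack(z))
w=eyes.calibration('wrist'); o=ctrl.get_obs()
R=np.array(w['R']);cp=-R.T@np.array(w['t']); print('cam pos',cp,'axis',R[2], 'x',R[0],w['fx'])
E
```

```text
[ 17  17  30  31 733] [316.31377899 202.18008186]
[547.68220722  13.41888379 113.        ]
[548.52049623  11.69697321   0.        ]
cam pos [190.00935862 547.68188778 374.69126799] axis [ 0.23644202 -0.11510147 -0.96480403] x [ 4.36025276e-01  8.99934276e-01 -5.06900628e-04] 353.3069211811294
```

View pics/z1.png

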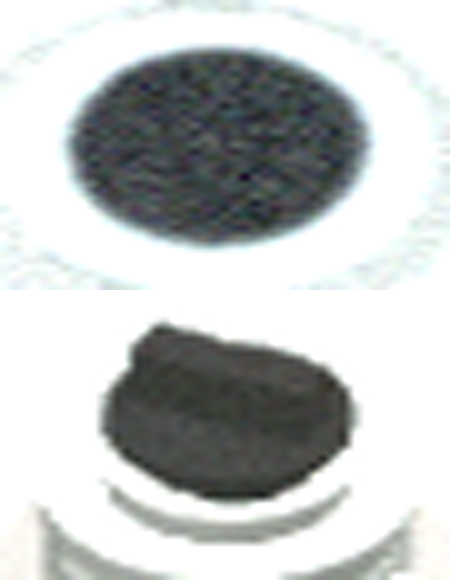

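View pics/wrist0.png

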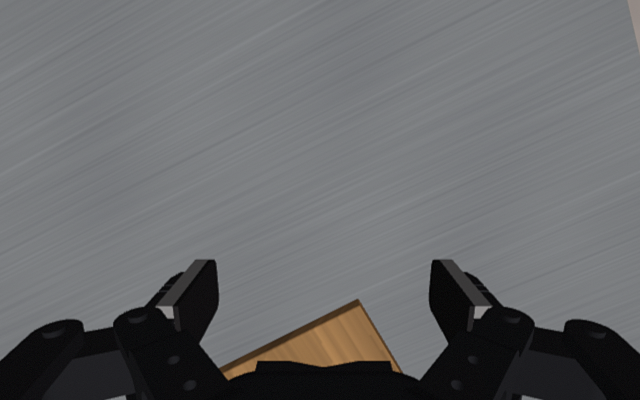

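>>> drive_tool(deltas=[[8.5,-4.8,-3.2,-0.4,0,0,0],[8.5,-9.6,-6.4,-0.8,0,0,0],[8.5,-14.4,-9.6,-1.2,0,0,0],[8.5,-19.4,-12.9,-1.6,0,0,0],[8.5,-24.4,-16.2,-2,0,0,0]])

```text
time: 1.08
eef_pos: [400.4, 263.9, 223.2]
tool_rot: [0.223, 0.975, 0.0, 0.0]
contact_force: [0.9, 0.4, 0.8]
width: 84.7
```

>>> drive_tool(deltas=[[8.5,-4.8,-3.2,0,0,0,0],[8.5,-9.6,-6.4,0,0,0,0],[8.5,-14.4,-9.6,0,0,0,0],[8.5,-19.4,-12.9,0,0,0,0],[8.5,-24.4,-16.2,0,0,0,0]])

```text
time: 1.7
eef_pos: [549.5, 11.5, 223.1]
tool_rot: [0.224, 0.975, 0.0, 0.0]
contact_force: [0.5, 1.6, 0.2]
width: 85.0
```

>>> drive_tool(deltas=[[8.5,0,0,0,0,0,0],[8.5,0,0,0,0,0,0],[8.5,0,0,0,0,0,0]])

```text
time: 2.08
eef_pos: [548.0, 14.5, 223.0]
tool_rot: [0.223, 0.975, 0.0, -0.0]
contact_force: [0.7, 0.8, 0.9]
width: 85.3
```

```bash
python3 - <<'E'
from h import *
o=ctrl.get_obs();print(o['time'],o['eef_pos'],o['tool_rot'],o['qpos'],o['contact_force'],o['ft_torque'])
snap('wrist','w1.png')
for k in ('cap_grip','cap_flange','canister'):
  for r in spotter.find_in(k,'wrist')[:2]: print(k,r)
E
```

```text
2.075 [547.97972632  14.48376378 222.96726185] [ 2.22746433e-01  9.74876402e-01  1.20175946e-04 -1.10859871e-04] [-1.20196759e-01  2.56073791e-01  1.77948583e-02  1.33271285e+00
  2.62155405e-04  3.29064780e-01] [0.70102248 0.76569837 0.94572468] [-0.01222836  0.01681995 -0.0547943 ]
cap_grip {'box': [278.6, 149.2, 92.5, 90.7], 'score': 0.86}
cap_flange {'box': [278.4, 149.5, 98.1, 92.0], 'score': 0.68}
canister {'box': [255.5, 102.6, 138.8, 150.8], 'score': 0.83}
```

View pics/w1.png

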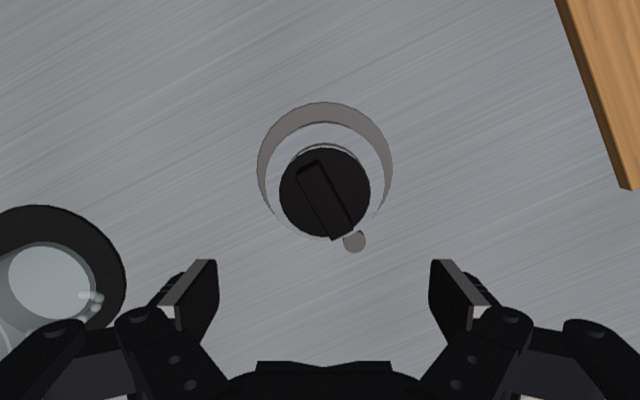

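```bash
python3 - <<'E'
from h import *
im=cv2.imread('pics/w1.png'); c=eyes.calibration('wrist')
a=im[130:260,260:390].astype(float); a=np.clip((a-5)*5,0,255).astype(np.uint8)
cv2.imwrite('pics/z2.png',cv2.resize(a,None,fx=4.5,fy=4.5,interpolation=cv2.INTER_CUBIC))
g=cv2.cvtColor(im,cv2.COLOR_BGR2GRAY);m=(g<60).astype(np.uint8); m[255:]=0;m[:,:260]=0
n,l,s,ce=cv2.connectedComponentsWithStats(m);i=[k for k in range(1,n) if s[k,0]<324<s[k,0]+s[k,2]and s[k,1]<190<s[k,1]+s[k,3]];i=max(i,key=lambda k:s[k,4]);print(s[i],ce[i])
print('flange ctr',ray(c,*ce[i],113))
# dark circle backprojected
ys,xs=np.nonzero(l==i); P=np.array([ray(c,x,y,113)[:2] for x,y in zip(xs,ys)]); print(P.min(0),P.max(0),np.sqrt(len(P)))
print(cv2.minEnclosingCircle(P.astype(np.float32)))
E
```

```text
[ 279  148   91   92 6431] [324.4196859  192.30135282]
flange ctr [547.59307991  16.39258914 113.        ]
[510.98216922 -21.2428228 ] [587.8311702   53.11342575] 80.19351594736322
((549.682373046875, 14.994731903076172), 39.1818733215332)
```

View pics/z2.png

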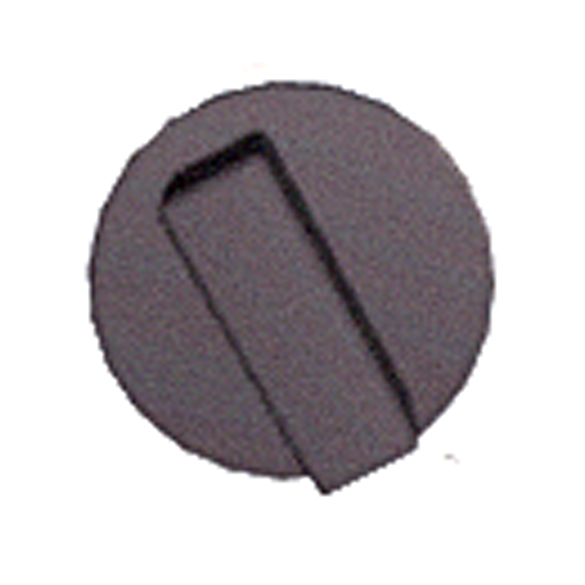

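```bash
python3 - <<'E'
from h import *
c=eyes.calibration('wrist'); o=ctrl.get_obs()
Z=np.array([(162,208),(265,150),(418,445),(325,492)])/4.5+[260,130]
P=np.array([ray(c,*p,143)[:2] for p in Z]);print(P,P.mean(0))
d=(P[2]+P[3]-P[0]-P[1])/2;print(np.linalg.norm(d),np.linalg.norm(P[1]-P[0]),np.degrees(np.arctan2(d[1],d[0])))
from scipy.spatial.transform import Rotation as Ro
R=Ro.from_quat(o['tool_rot']).as_matrix();print(R)
print('bar angle in tool', np.degrees(np.arctan2(R[:2,1]@d,R[:2,0]@d)))
for q in [(547.6,16.4),(549.7,15),tuple(P.mean(0))]: print(R.T@(np.array([*q,128])-o['eef_pos']))
E
```

```text
[[521.53116163   6.03424265]
 [520.30493128  25.04289032]
 [576.02723781  26.41760362]
 [576.83405872   8.8046405 ]] [548.67434736  16.57484427]
55.5512776329507 19.04815811032928 2.1381372016512166
[[-9.00862763e-01  4.34103681e-01  5.25343458e-04]
 [ 4.34103746e-01  9.00862885e-01  1.03603987e-05]
 [-4.68764937e-04  2.37386861e-04 -9.99999862e-01]]
bar angle in tool 152.13358528700687
[ 1.586888    1.477938   95.13856901]
[-0.91266905  1.12834769 95.13965772]
[ 0.69494902  2.10182686 95.13913522]
```

>>> drive_tool(deltas=[[6.0,0.02,0.05,1,0,0,-0.16],[6.0,0.04,0.1,2,0,0,-0.32],[6.0,0.05,0.15,3,0,0,-0.485],[6.0,0.05,0.15,5,0,0,-0.485],[6.0,0.05,0.15,6,0,0,-0.485]])

```text
time: 2.9
eef_pos: [548.2, 15.5, 162.0]
tool_rot: [-0.018, 1.0, 0.0, -0.001]
contact_force: [0.6, -0.6, 0.4]
width: 60.0
```

>>> drive_tool(deltas=[[6.0,0,0,0,0,0,0],[6.0,0,0,0,0,0,0],[6.0,0,0,0,0,0,0]])

```text
time: 3.28
eef_pos: [549.4, 14.9, 163.6]
tool_rot: [-0.017, 1.0, -0.0, 0.001]
contact_force: [-0.1, 0.6, 0.1]
width: 59.9
```

```bash
python3 - <<'E'
from h import *
o=ctrl.get_obs();print(o['time'],o['eef_pos'],o['tool_rot'],o['qpos'],o['contact_force'],o['ft_torque'],o['width'])
im=snap('wrist','w2.png')[:,:,::-1]
a=np.clip((im.astype(float)-5)*4,0,255).astype(np.uint8); cv2.imwrite('pics/w2b.png',a[150:400,160:480].repeat(2,0).repeat(2,1))
E
```

```text
3.275 [549.35328149  14.86447008 163.58998298] [-1.71006422e-02  9.99853520e-01 -6.49708336e-05  7.09374505e-04] [-1.19078700e-01  2.77087482e-01 -1.00106846e-01  1.19217874e+00
  6.38702250e-05 -1.53281615e-01] [-0.05217031  0.59428665  0.07999967] [-0.02479992 -0.01728996 -0.03481573] 59.901752394761985
```

View pics/w2b.png

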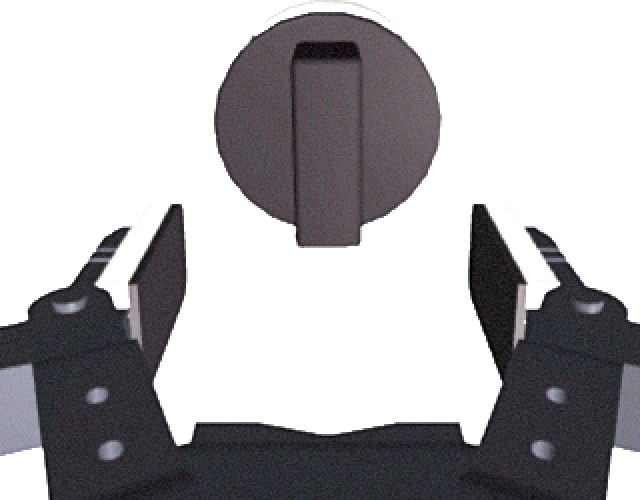

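```bash
python3 - <<'E'
from h import *
c=eyes.calibration('wrist'); o=ctrl.get_obs()
Z=np.array([(293,60),(361,60),(361,246),(297,246)])/2+[160,150]
P=np.array([ray(c,*p,143)[:2] for p in Z]);print(P,P.mean(0))
from scipy.spatial.transform import Rotation as Ro
R=Ro.from_quat(o['tool_rot']).as_matrix()
im=cv2.imread('pics/w2.png');g=cv2.cvtColor(im,cv2.COLOR_BGR2GRAY);m=(g<60).astype(np.uint8);m[280:]=0
# flange circle from side extents: rows
u=[(215/2+160,118/2+150),(441/2+160,118/2+150)]
for p in u: print(ray(c,*p,113))
print('bar ctr in tool',R.T@(np.array([*P.mean(0),117])-o['eef_pos']),o['eef_pos'])
E
```

```text
[[520.50873349   5.59311526]
 [519.87202761  24.40832524]
 [576.17139105  27.03351551]
 [576.81715011   7.97794989]] [548.34232556  16.25322648]
[546.68837462 -20.76901193 113.        ]
[544.18602639  53.14631141 113.        ]
bar ctr in tool [ 0.95008993  1.42834614 46.46874138] [549.28507682  14.86168589 163.47000758]
```

>>> drive_tool(deltas=[[6.0,0.05,0.1,1.5,0,0,0],[6.0,0.08,0.1,3,0,0,0],[6.0,0.08,0.1,4.0,0,0,0],[6.0,0.08,0.1,4.4,0,0,0],[6.0,0.08,0.1,4.4,0,0,0]])

```text
time: 3.95
eef_pos: [547.8, 15.9, 118.4]
tool_rot: [-0.017, 1.0, 0.0, -0.0]
contact_force: [0.8, -1.3, -0.4]
width: 60.0
```

```bash
python3 - <<'E'
from h import *
o=ctrl.get_obs();print(o['time'],o['eef_pos'],o['contact_force'],o['ft_torque'],o['width'])
im=snap('wrist','w3.png')[:,:,::-1]
a=np.clip((im.astype(float)-5)*4,0,255).astype(np.uint8); cv2.imwrite('pics/w3b.png',a[150:400,160:480].repeat(2,0).repeat(2,1))
E
```

```text
3.95 [547.82781205  15.90142631 118.41606837] [ 0.79196132 -1.31943716 -0.40799819] [0.01318087 0.00154335 0.0056242 ] 59.986080075218176
```

View pics/w3b.png

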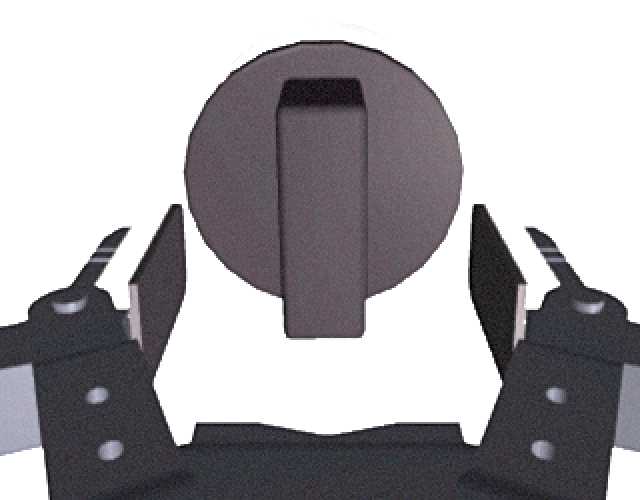

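>>> drive_tool(deltas=[[3.0,0,-0.1,0,0,0,0],[1.5,0,-0.1,0,0,0,0],[1.5,0,-0.1,0,0,0,0],[1.5,0,-0.1,0,0,0,0],[1.5,0,-0.1,0,0,0,0]], grip_force=40)

```text
time: 4.62
eef_pos: [548.1, 14.9, 118.8]
tool_rot: [-0.017, 1.0, 0.0, 0.0]
contact_force: [0.2, -0.7, -0.6]
width: 15.0
```

>>> drive_tool(deltas=[[1.5,0,0,0,0,0,0],[1.5,0,0,0,0,0,0]])

```text
time: 4.88
eef_pos: [548.0, 14.9, 118.8]
tool_rot: [-0.017, 1.0, 0.0, 0.0]
contact_force: [-0.3, 0.3, -0.2]
width: 14.8
```

```bash
cat > st.py <<'E'
from h import *
import sys
from scipy.spatial.transform import Rotation as Ro
o=ctrl.get_obs();R=Ro.from_quat(o['tool_rot']).as_matrix()
print(round(o['time'],2),'pos',o['eef_pos'].round(2),'F',o['contact_force'].round(2),'T',o['ft_torque'].round(3),'w',round(o['width'],1),'Ftool',(R.T@o['contact_force']).round(1),'yaw',round(float(np.degrees(np.arctan2(R[1,0],R[0,0]))),1),'q6',o['qpos'][5].round(3))
if len(sys.argv)>1:
    im=snap('wrist',sys.argv[1]+'.png')[:,:,::-1]
    a=np.clip((im.astype(float)-5)*4,0,255).astype(np.uint8); cv2.imwrite('pics/'+sys.argv[1]+'b.png',a[150:400,160:480].repeat(2,0).repeat(2,1))
E
python3 st.py w4
```

```text
4.88 pos [548.02  14.92 118.78] F [-0.27  0.28 -0.19] T [-0.05   0.072  0.007] w 14.8 Ftool [0.3 0.3 0.2] yaw -178.0 q6 -0.154
```

View pics/w4b.png

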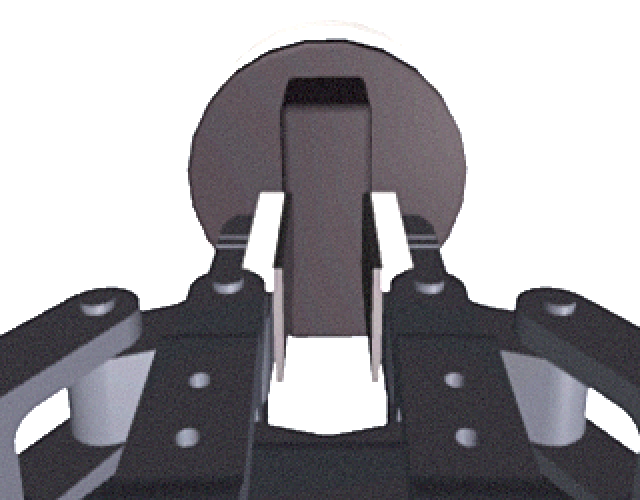

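>>> drive_tool(deltas=[[1.0,0,0,0,0,0,0],[1.0,0,0,0,0,0,0]])

```text
time: 5.18
eef_pos: [548.0, 14.9, 118.8]
tool_rot: [-0.017, 1.0, 0.0, 0.0]
contact_force: [1.0, -0.2, -0.6]
width: 9.9
```

```bash
python3 st.py w5
```

```text
5.17 pos [548.05  14.91 118.82] F [ 0.97 -0.25 -0.63] T [ 0.077 -0.002  0.019] w 9.9 Ftool [-1.  -0.3  0.6] yaw -178.0 q6 -0.154
```

View pics/w5b.png

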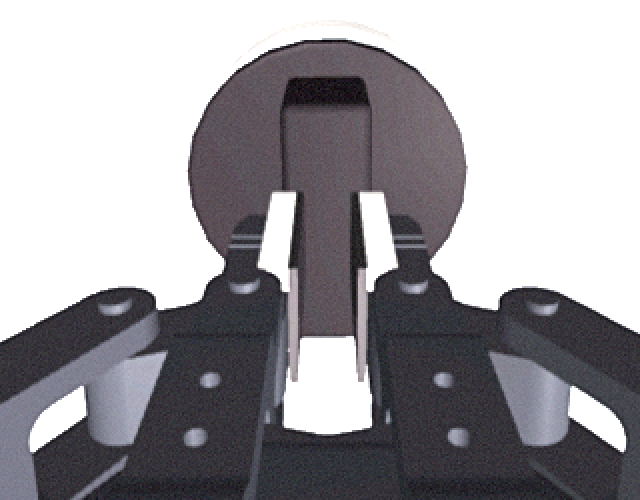

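```bash
python3 - <<'E'
from h import *
o=ctrl.get_obs();c=eyes.calibration('wrist')
print(o['eef_pos'], proj(c,o['eef_pos']),'cam',-np.array(c['R']).T@c['t'],c['fx'],c['cy'])
print([proj(c,(548.4+dx,15.5+dy,z)).round(1) for dx,dy,z in((-29,-10,143),(29,-10,143),(29,10,143),(0,38,113),(0,-38,113))])
im=snap('scene','s5.png')[:,:,::-1]; a=np.clip((im[130:250,260:400].astype(float)-5)*2.5,0,255).astype(np.uint8); cv2.imwrite('pics/s5b.png',cv2.resize(a,None,fx=5,fy=5,interpolation=cv2.INTER_CUBIC))
E
```

```text
[548.04889576  14.91985468 118.80954826] [321.38965417 242.79326296] cam [480.89503557  13.67409144 290.73802895] 353.3069211811294 205.0750847762208
[array([301.4, 200.5]), array([299.3, 318.6]), array([341.4, 319.9]), array([393.3, 241.7]), array([251.5, 237.2])]
```

View pics/s5b.png

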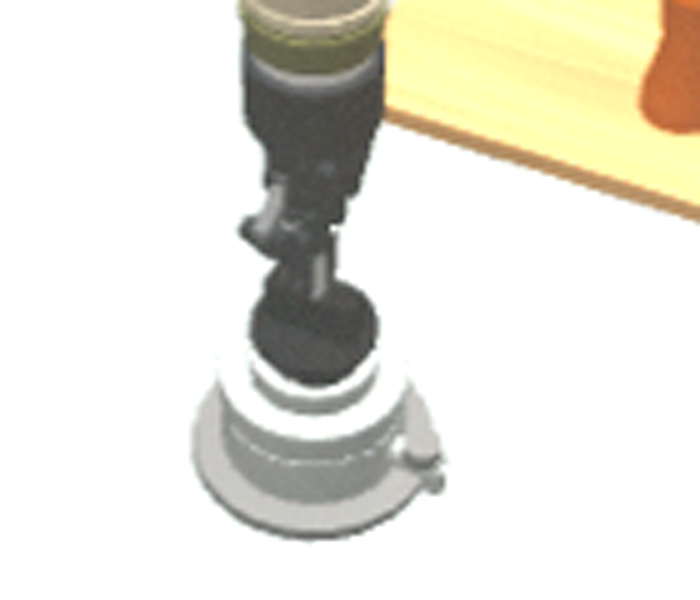

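View pics/w5.png

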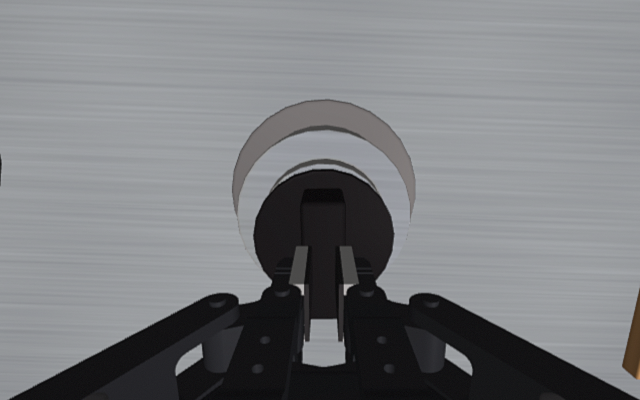

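```bash
python3 - <<'E'
from h import *
o=ctrl.get_obs();c=eyes.calibration('scene')
f=lambda X:((proj(c,X)-[260,130])*5).round(0)
for z in (118.8,130,140,150,160): print('tcp col',z,f((548,15,z)))
for dx,dy,z in((-29,-10,143),(29,-10,143),(29,10,143),(-29,10,143),(0,38,113),(0,-38,113),(-38,0,113),(38,0,113),(0,-75,0),(75,0,0),(-75,0,0)): print(dx,dy,z,f((548.4+dx,15.5+dy,z)))
w=eyes.calibration('wrist')
for z in (119,130,140,150,160): print(z,[proj(w,(548+dx,15+dy,z)).round(0) for dx in(-11,11) for dy in (-5,5)])
E
```

```text
tcp col 118.8 [314. 314.]
tcp col 130 [315. 301.]
tcp col 140 [315. 289.]
tcp col 150 [315. 277.]
tcp col 160 [315. 265.]
-29 -10 143 [263. 278.]
29 -10 143 [352. 315.]
29 10 143 [369. 292.]
-29 10 143 [280. 256.]
0 38 113 [347. 279.]
0 -38 113 [283. 364.]
-38 0 113 [258. 297.]
38 0 113 [374. 344.]
0 -75 0 [254. 530.]
75 0 0 [424. 491.]
-75 0 0 [210. 399.]
119 [array([312., 222.]), array([332., 223.]), array([311., 262.]), array([330., 263.])]
130 [array([312., 229.]), array([333., 230.]), array([311., 271.]), array([331., 272.])]
140 [array([311., 237.]), array([333., 237.]), array([310., 281.]), array([331., 281.])]
150 [array([310., 245.]), array([334., 246.]), array([309., 291.]), array([332., 292.])]
160 [array([309., 254.]), array([334., 255.]), array([308., 303.]), array([332., 304.])]
```

The finger pads are drawn in front of the bar and closed to 10 mm without contact. So the real fingertips are about 31 mm above the reported TCP, just above the bar top. I'll open and go down further with force checks.

>>> drive_tool(deltas=[[4.5,0,0,0,0,0,0],[4.5,0,0,0,0,0,0],[4.5,0,0,0.3,0,0,0],[4.5,0,0,0.6,0,0,0],[4.5,0,0,0.8,0,0,0]])

```text
time: 5.9
eef_pos: [547.9, 14.9, 110.4]
tool_rot: [-0.017, 1.0, 0.0, -0.0]
contact_force: [0.0, -1.2, 0.3]
width: 45.1
```

>>> drive_tool(deltas=[[4.5,0,0,0.3,0,0,0],[4.5,0,0,0.6,0,0,0],[4.5,0,0,0.8,0,0,0],[4.5,0,0,0.8,0,0,0]])

```text
time: 6.4
eef_pos: [547.9, 14.9, 102.6]
tool_rot: [-0.017, 1.0, 0.0, -0.0]
contact_force: [-0.3, 0.4, 0.0]
width: 44.7
```

```bash
python3 st.py w6
```

```text
6.4 pos [547.87  14.92 102.57] F [-0.33  0.45  0.05] T [-0.03   0.041  0.01 ] w 44.7 Ftool [ 0.3  0.5 -0. ] yaw -178.0 q6 -0.154
```

View pics/w6b.png

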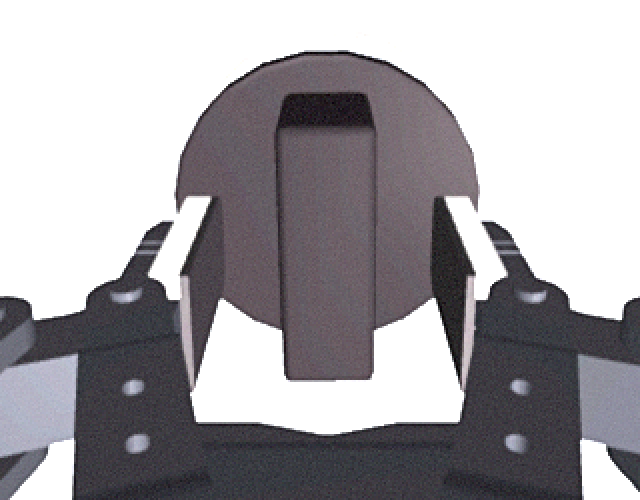

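>>> drive_tool(deltas=[[4.5,0,0,0.4,0,0,0],[4.5,0,0,0.8,0,0,0],[4.5,0,0,1.2,0,0,0],[4.5,0,0,1.2,0,0,0]])

```text
time: 6.95
eef_pos: [547.6, 14.9, 90.3]
tool_rot: [-0.017, 1.0, 0.0, -0.0]
contact_force: [-0.2, 0.4, 0.6]
width: 45.0
```

>>> drive_tool(deltas=[[2.5,0,0,0,0,0,0],[1.5,0,0,0,0,0,0],[1.5,0,0,0,0,0,0],[1.5,0,0,0,0,0,0]])

```text
time: 7.45
eef_pos: [548.2, 14.8, 91.0]
tool_rot: [-0.017, 1.0, -0.0, 0.0]
contact_force: [-0.4, 0.3, 1.4]
width: 19.5
```

```bash
python3 st.py w7
```

```text
7.45 pos [548.22  14.82  91.01] F [-0.38  0.31  1.42] T [-0.083  0.033  0.012] w 19.5 Ftool [ 0.4  0.3 -1.4] yaw -178.0 q6 -0.154
```

View pics/w7b.png

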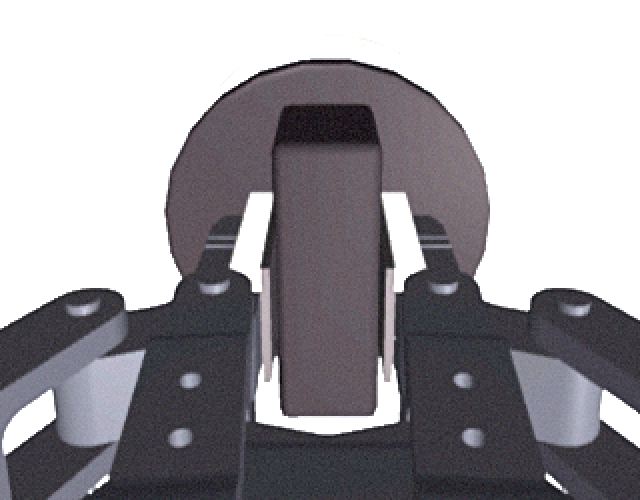

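>>> drive_tool(deltas=[[1.5,0,0,0.05,0,0,0],[1.5,0,0,0.1,0,0,0],[1.5,0,0,0.1,0,0,0]])

```text
time: 7.88
eef_pos: [548.4, 14.8, 90.8]
tool_rot: [-0.017, 1.0, -0.0, 0.001]
contact_force: [-2.2, 0.0, 6.4]
width: 19.5
```

```bash
python3 st.py
```

```text
7.88 pos [548.35  14.82  90.82] F [-2.25  0.01  6.43] T [-0.134  0.505 -0.012] w 19.5 Ftool [ 2.2  0.1 -6.4] yaw -178.0 q6 -0.154
```

>>> drive_tool(deltas=[[1.5,0,0,0.03,0,0,-0.08],[1.5,0,0,0.03,0,0,-0.16],[1.5,0,0,0.03,0,0,-0.24]])

```text
time: 8.25
eef_pos: [549.1, 14.9, 90.8]
tool_rot: [-0.138, 0.99, -0.0, 0.001]
contact_force: [-1.4, 0.6, 7.0]
width: 19.1
```

```bash
python3 st.py
```

```text
8.25 pos [549.1   14.89  90.82] F [-1.43  0.6   6.96] T [ 0.043  0.156 -0.11 ] w 19.1 Ftool [ 1.2  1.  -7. ] yaw -164.2 q6 -0.396
```

>>> drive_tool(deltas=[[1.5,0,0,0.02,0,0,-0.07],[1.5,0,0,0.02,0,0,-0.14],[1.5,0,0,0.02,0,0,-0.21]])

```text
time: 8.62
eef_pos: [549.4, 15.0, 90.8]
tool_rot: [-0.241, 0.971, -0.0, 0.002]
contact_force: [0.5, 0.1, 7.5]
width: 19.2
```

```bash
python3 st.py
```

```text
8.62 pos [549.37  14.97  90.78] F [0.5  0.14 7.48] T [ 0.148  0.097 -0.135] w 19.2 Ftool [-0.5 -0.1 -7.5] yaw -152.1 q6 -0.606
```

>>> drive_tool(deltas=[[1.5,0,0,0,0,0,-0.07],[1.5,0,0,0,0,0,-0.14],[1.5,0,0,0,0,0,-0.2]])

```text
time: 9.0
eef_pos: [549.4, 14.9, 90.8]
tool_rot: [-0.336, 0.942, -0.0, 0.002]
contact_force: [-0.1, -0.4, 7.9]
width: 19.5
```

```bash
python3 st.py
```

```text
9.0 pos [549.44  14.93  90.81] F [-0.07 -0.42  7.94] T [ 0.105  0.13  -0.187] w 19.5 Ftool [ 0.3 -0.3 -7.9] yaw -140.7 q6 -0.805
```

>>> drive_tool(deltas=[[1.5,0,0,0,0,0,-0.07],[1.5,0,0,0,0,0,-0.14],[1.5,0,0,0,0,0,-0.2]])

```text
time: 9.38
eef_pos: [549.5, 14.8, 90.8]
tool_rot: [-0.429, 0.903, -0.001, 0.002]
contact_force: [0.1, -0.7, 6.7]
width: 19.3
```

```bash
python3 st.py
```

```text
9.38 pos [549.52  14.82  90.79] F [ 0.12 -0.67  6.74] T [-0.067 -0.158 -0.109] w 19.3 Ftool [ 0.4 -0.5 -6.7] yaw -129.2 q6 -1.005
```

>>> drive_tool(deltas=[[1.5,0,0,0,0,0,-0.07],[1.5,0,0,0,0,0,-0.14],[1.5,0,0,0,0,0,-0.2]])

```text
time: 9.75
eef_pos: [548.7, 15.0, 89.7]
tool_rot: [-0.517, 0.856, -0.0, 0.001]
contact_force: [-0.2, -0.6, 1.2]
width: 19.1
```

```bash
python3 st.py
```

```text
9.75 pos [548.73  14.97  89.69] F [-0.18 -0.59  1.2 ] T [ 0.079 -0.094 -0.022] w 19.1 Ftool [ 0.6 -0.1 -1.2] yaw -117.8 q6 -1.206
```

It has reached the gap: force fell and z dropped. Now I'll follow it down.

>>> drive_tool(deltas=[[1.5,0,0,0.15,0,0,0],[1.5,0,0,0.3,0,0,0],[1.5,0,0,0.4,0,0,0]])

```text
time: 10.12
eef_pos: [548.6, 14.9, 85.5]
tool_rot: [-0.516, 0.857, -0.0, 0.001]
contact_force: [1.2, 0.5, 2.6]
width: 19.3
```

```bash
python3 st.py
```

```text
10.12 pos [548.65  14.93  85.47] F [1.15 0.55 2.63] T [ 0.1  -0.4  -0.02] w 19.3 Ftool [-1.  -0.8 -2.6] yaw -117.9 q6 -1.203
```

>>> drive_tool(deltas=[[1.5,0,0,0.15,0,0,0],[1.5,0,0,0.3,0,0,0],[1.5,0,0,0.4,0,0,0],[1.5,0,0,0.4,0,0,0]])

```text
time: 10.62
eef_pos: [548.4, 14.9, 81.4]
tool_rot: [-0.516, 0.857, -0.0, 0.0]
contact_force: [2.3, 0.9, 3.7]
width: 19.2
```

```bash
python3 st.py
```

```text
10.62 pos [548.38  14.86  81.38] F [2.25 0.91 3.72] T [ 0.148 -0.639  0.007] w 19.2 Ftool [-1.9 -1.6 -3.7] yaw -117.9 q6 -1.204
```

>>> drive_tool(deltas=[[1.5,0,0,0.1,0,0,0],[1.5,0,0,0.2,0,0,0],[1.5,0,0,0.2,0,0,0]])

```text
time: 11.0
eef_pos: [548.4, 14.9, 80.4]
tool_rot: [-0.516, 0.857, -0.0, 0.001]
contact_force: [0.6, 0.2, 9.7]
width: 19.3
```

```bash
python3 st.py
```

```text
11.0 pos [548.45  14.88  80.36] F [0.58 0.21 9.68] T [ 0.126 -0.194 -0.018] w 19.3 Ftool [-0.5 -0.4 -9.7] yaw -117.9 q6 -1.204
```

>>> drive_tool(deltas=[[1.5,0,0,0,0,0,0.08],[1.5,0,0,0.02,0,0,0.16],[1.5,0,0,0.04,0,0,0.24]])

```text
time: 11.38
eef_pos: [547.8, 15.0, 80.1]
tool_rot: [-0.409, 0.913, 0.0, 0.0]
contact_force: [-2.2, 1.8, 12.1]
width: 19.4
```

```bash
python3 st.py
```

```text
11.38 pos [547.82  15.03  80.12] F [-2.24  1.76 12.11] T [0.415 0.388 0.097] w 19.4 Ftool [  0.2   2.8 -12.1] yaw -131.8 q6 -0.961
```

>>> drive_tool(deltas=[[1.5,0,0,0,0,0,0.07],[1.5,0,0,0.01,0,0,0.14],[1.5,0,0,0.03,0,0,0.2]])

```text
time: 11.75
eef_pos: [547.6, 15.2, 79.3]
tool_rot: [-0.316, 0.949, 0.0, -0.0]
contact_force: [0.6, 1.1, 8.7]
width: 19.1
```

```bash
python3 st.py
```

```text
11.75 pos [547.61  15.2   79.27] F [0.65 1.11 8.67] T [0.347 0.033 0.129] w 19.1 Ftool [-1.2  0.5 -8.7] yaw -143.2 q6 -0.762
```

>>> drive_tool(deltas=[[1.5,0,0,0.02,0,0,0.07],[1.5,0,0,0.05,0,0,0.14],[1.5,0,0,0.07,0,0,0.2]])

```text
time: 12.12
eef_pos: [547.5, 15.1, 78.3]
tool_rot: [-0.219, 0.976, 0.0, -0.0]
contact_force: [-0.4, 1.5, 7.4]
width: 19.4
```

```bash
python3 st.py
```

```text
12.12 pos [547.51  15.13  78.3 ] F [-0.37  1.51  7.41] T [ 0.201 -0.071  0.078] w 19.4 Ftool [-0.3  1.5 -7.4] yaw -154.7 q6 -0.562
```

>>> drive_tool(deltas=[[1.5,0,0,0.03,0,0,0.07],[1.5,0,0,0.06,0,0,0.14],[1.5,0,0,0.09,0,0,0.2]])

```text
time: 12.5
eef_pos: [547.4, 15.1, 77.3]
tool_rot: [-0.121, 0.993, 0.0, -0.0]
contact_force: [0.0, 0.6, 6.6]
width: 19.3
```

```bash
python3 st.py
```

```text
12.5 pos [547.4   15.08  77.25] F [0.01 0.63 6.55] T [ 0.26  -0.119  0.058] w 19.3 Ftool [-0.2  0.6 -6.6] yaw -166.1 q6 -0.362
```

>>> drive_tool(deltas=[[1.5,0,0,0.04,0,0,0.06],[1.5,0,0,0.07,0,0,0.12]])

```text
time: 12.75
eef_pos: [547.4, 15.1, 76.6]
tool_rot: [-0.061, 0.998, 0.0, -0.0]
contact_force: [0.4, 1.0, 7.2]
width: 19.1
```

```bash
python3 st.py
```

```text
12.75 pos [547.39  15.11  76.56] F [0.44 0.99 7.17] T [ 0.231 -0.062  0.006] w 19.1 Ftool [-0.6  0.9 -7.2] yaw -173.0 q6 -0.242
```

>>> drive_tool(deltas=[[1.5,0,0,0.04,0,0,0.06],[1.5,0,0,0.06,0,0,0.12]])

```text
time: 13.0
eef_pos: [547.5, 14.8, 76.3]
tool_rot: [-0.002, 1.0, -0.0, -0.0]
contact_force: [-0.8, -0.0, 9.2]
width: 19.3
```

```bash
python3 st.py
```

```text
13.0 pos [547.48  14.79  76.27] F [-0.81 -0.02  9.16] T [-0.063  0.109  1.275] w 19.3 Ftool [ 0.8 -0.  -9.2] yaw -179.8 q6 -0.123
```

Stop reached, and the torque overshot 0.4 N m. I'll back off the turn.

>>> drive_tool(deltas=[[1.5,0,0,0,0,0,-0.06],[1.5,0,0,0,0,0,-0.07]])

```text
time: 13.25
eef_pos: [547.5, 14.7, 76.2]
tool_rot: [-0.037, 0.999, -0.0, -0.0]
contact_force: [-0.0, -0.3, 8.1]
width: 19.2
```

```bash
python3 st.py w8
```

```text
13.25 pos [547.5   14.73  76.23] F [-0.01 -0.25  8.11] T [-0.015  0.1   -0.136] w 19.2 Ftool [ 0.  -0.3 -8.1] yaw -175.7 q6 -0.194
```

View pics/w8b.png

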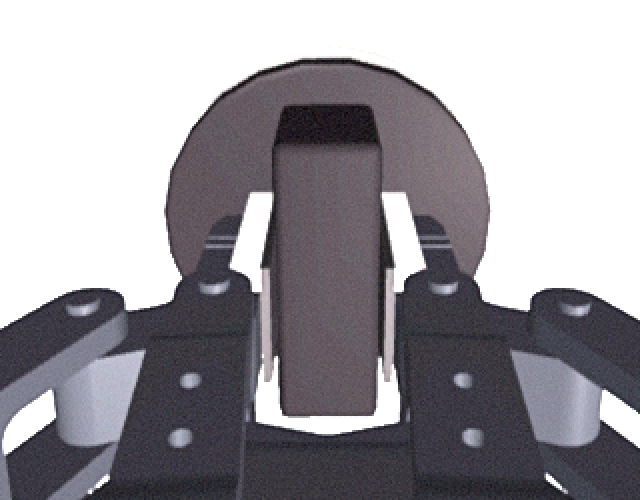

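>>> drive_tool(deltas=[[1.5,0,0,0,0,0,0.02],[1.5,0,0,0,0,0,0.035]])

```text
time: 13.55
eef_pos: [547.5, 14.8, 76.2]
tool_rot: [-0.02, 1.0, -0.0, -0.0]
contact_force: [-0.3, -0.2, 8.0]
width: 19.0
```

```bash
python3 st.py
```

```text
13.55 pos [547.51  14.76  76.19] F [-0.35 -0.23  7.95] T [-0.001  0.     0.455] w 19.0 Ftool [ 0.4 -0.2 -8. ] yaw -177.7 q6 -0.159
```

>>> drive_tool(deltas=[[1.5,0,0,-0.06,0,0,-0.01],[1.5,0,0,-0.1,0,0,-0.01],[4.5,0,0,-0.1,0,0,-0.01],[4.5,0,0,-0.1,0,0,-0.01],[4.5,0,0,-0.1,0,0,-0.01]])

```text
time: 14.18
eef_pos: [547.5, 15.0, 76.2]
tool_rot: [-0.025, 1.0, 0.0, -0.001]
contact_force: [0.3, -0.3, -0.2]
width: 45.0
```

```bash
python3 st.py w9
```

```text
14.18 pos [547.48  14.97  76.22] F [ 0.28 -0.25 -0.18] T [ 0.045 -0.01  -0.007] w 45.0 Ftool [-0.3 -0.3  0.2] yaw -177.2 q6 -0.168
```

View pics/w9b.png

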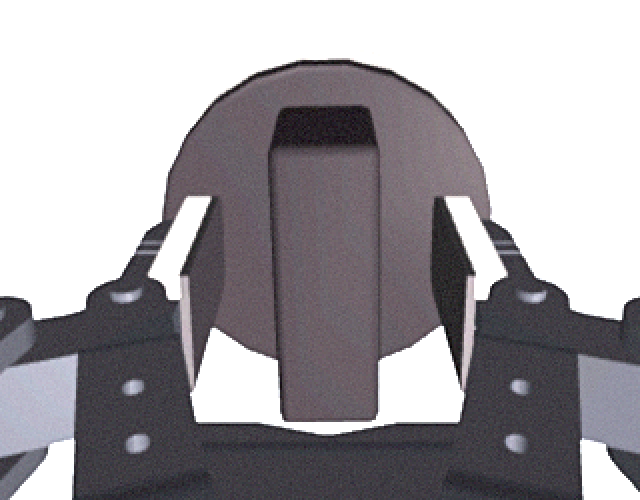

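Released with no contact, and the cap has only risen slightly. Now I'll retreat straight up.

>>> drive_tool(deltas=[[4.5,0,0,-2,0,0,0],[4.5,0,0,-5,0,0,0],[4.5,0,0,-9,0,0,0],[4.5,0,0,-13,0,0,0],[4.5,0,0,-13,0,0,0]])

```text
time: 14.85
eef_pos: [550.2, 14.6, 210.3]
tool_rot: [-0.025, 1.0, -0.0, 0.003]
contact_force: [0.3, -0.4, -0.4]
width: 45.2
```

>>> drive_tool(deltas=[[4.5,0,0,0,0,0,0],[4.5,0,0,0,0,0,0],[4.5,0,0,0,0,0,0]])

```text
time: 15.22
eef_pos: [547.3, 15.0, 205.5]
tool_rot: [-0.025, 1.0, 0.0, -0.001]
contact_force: [0.6, 0.7, 0.3]
width: 45.5
```

```bash
python3 - <<'E'
from h import *
o=ctrl.get_obs();print(o['time'],o['eef_pos'])
a=snap('wrist','w10.png')[:,:,::-1];c=eyes.calibration('wrist')
b=snap('scene','s10.png')[:,:,::-1]
A=np.clip(a[100:290,220:420].astype(float)*3,0,255);B=np.clip(b[150:250,270:375].astype(float)*2.5,0,255)
cv2.imwrite('pics/e10.png',np.hstack([cv2.resize(A.astype(np.uint8),(400,380)),cv2.resize(B.astype(np.uint8),(400,380),interpolation=cv2.INTER_CUBIC)]))
E
```

```text
15.225 [547.30951492  14.97183828 205.49904741]
```

View pics/e10.png

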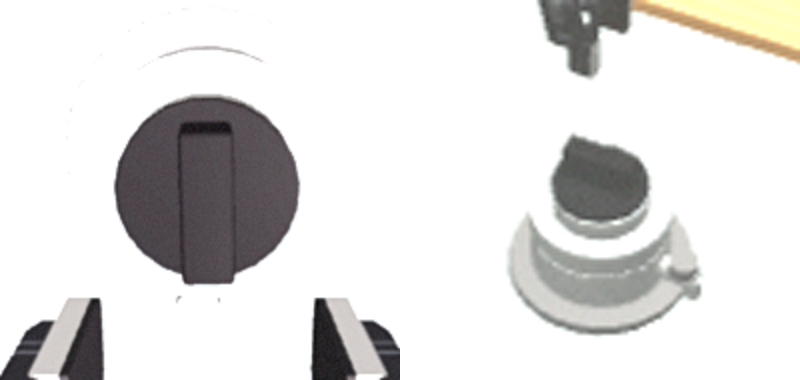

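View pics/s10.png

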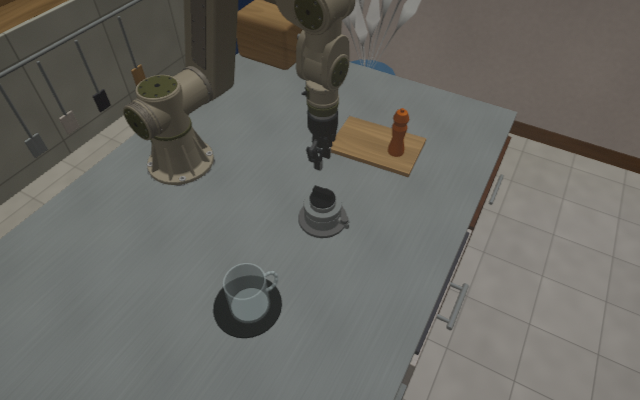

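```bash
python3 - <<'E'
from h import *
c=eyes.calibration('scene');e=[]
for f in('scene0','s10'):
    g=cv2.cvtColor(cv2.imread(f'pics/{f}.png'),cv2.COLOR_BGR2GRAY)[175:225,300:345]
    n,l,s,ce=cv2.connectedComponentsWithStats((g<60).astype(np.uint8));i=1+np.argmax(s[1:,4]);print(f,s[i],ce[i]);e.append(ce[i])
p=lambda z:proj(c,(548,15.5,z))
print('mm down',(e[1]-e[0])[1]/((p(105)-p(118))[1]/13))
E
```

```text
scene0 [ 10   8  25  24 449] [21.99554566 19.89755011]
s10 [ 10  11  25  23 423] [21.77068558 22.49881797]
mm down 11.200115547845137
```

```bash
python3 - <<'E'
from h import *
c=eyes.calibration('scene')
a,b=[cv2.cvtColor(cv2.imread(f'pics/{f}.png'),cv2.COLOR_BGR2GRAY).astype(np.float32) for f in('scene0','s10')]
T=np.minimum(a,75)[178:206,303:342];I=np.minimum(b,75)
W=np.float32([[1,0,303],[0,1,181]])
cc,W=cv2.findTransformECC(T,I,W,cv2.MOTION_TRANSLATION,(3,200,1e-6),None,3)
p=lambda z:proj(c,(548,15.5,z)); k=(p(105)-p(118))/13
print(cc,W[:,2]-[303,178],'mm',(W[1,2]-178)/k[1])
# wrist: bar height fitting, w9->w8 scale
for f in('w7','w8','w9'):
    g=cv2.imread(f'pics/{f}.png',0).astype(np.float32)
    if f=='w7': T=g[200:235,290:355]
    cc,W=cv2.findTransformECC(T,g,np.float32([[1,0,290],[0,1,200]]),cv2.MOTION_AFFINE,(3,200,1e-6),None,3);print(f,cc,W.round(3).tolist())
E
```

```text
0.9856061382211804 [-0.31311035  2.62237549] mm 11.290997355763992
w7 0.999909798052011 [[1.0, -0.0, 290.00799560546875], [-0.0, 0.9990000128746033, 200.0189971923828]]
w8 0.9969463972230721 [[1.0, -0.0010000000474974513, 290.0889892578125], [-0.0, 1.0019999742507935, 200.01100158691406]]
w9 0.9973109994501056 [[1.0110000371932983, -0.012000000104308128, 288.43798828125], [-0.010999999940395355, 1.0169999599456787, 201.16600036621094]]
```

>>> drive_tool(deltas=[[6.0,0,0,2,0,0,0],[6.0,0,0,4,0,0,0],[6.0,0,0,5.5,0,0,0],[6.0,0,0,5.5,0,0,0],[6.0,0,0,5.5,0,0,0]])

```text
time: 15.95
eef_pos: [548.4, 14.9, 152.3]
tool_rot: [-0.025, 1.0, -0.0, 0.0]
contact_force: [0.0, -0.4, 0.0]
width: 60.0
```

>>> drive_tool(deltas=[[6.0,0,0,0,0,0,0],[6.0,0,0,0,0,0,0],[6.0,0,0,0,0,0,0]])

```text
time: 16.32
eef_pos: [548.2, 14.9, 152.0]
tool_rot: [-0.025, 1.0, -0.0, 0.0]
contact_force: [0.3, 0.2, 0.3]
width: 60.1
```

```bash
python3 st.py w11; python3 - <<'E'
from h import *
a=cv2.imread('pics/w2.png',0).astype(np.float32);b=cv2.imread('pics/w11.png',0).astype(np.float32)
T=a[176:245,300:348]
# bar texture only inside flange; use whole flange too
for T,x,y in((a[176:245,300:348],300,176),(a[152:245,262:386],262,152)):
    T=np.minimum(T,70)
    cc,W=cv2.findTransformECC(T,np.minimum(b,70),np.float32([[1,0,x],[0,1,y]]),cv2.MOTION_AFFINE,(3,300,1e-6),None,3);print(cc,W.round(4).tolist(),np.sqrt(np.linalg.det(W[:,:2])))
c=eyes.calibration('wrist');print('cam z',(-np.array(c['R']).T@c['t'])[2])
E
```

```text
16.32 pos [548.24  14.85 152.04] F [0.33 0.2  0.25] T [-0.009  0.048  0.015] w 60.1 Ftool [-0.3  0.2 -0.3] yaw -177.2 q6 -0.169
0.989668266501199 [[0.991599977016449, 0.0071000000461936, 299.7593994140625], [-0.004999999888241291, 0.9990000128746033, 176.38609313964844]] 0.99531096
0.9980351408196333 [[0.9908000230789185, 0.006500000134110451, 262.1156005859375], [-0.007300000172108412, 1.0069999694824219, 151.93580627441406]] 0.99887675
cam z 323.8519235060323
```

>>> drive_tool(deltas=[[6.0,0,0,-2,0,0,0],[6.0,0,0,-4,0,0,0],[6.0,0,0,-4,0,0,0],[6.0,0,0,-4,0,0,0]])

```text
time: 16.88
eef_pos: [547.8, 14.9, 191.0]
tool_rot: [-0.025, 1.0, 0.0, -0.0]
contact_force: [0.4, -0.4, -1.2]
width: 60.3
```

```bash
python3 st.py; python3 -c "
from h import *
print(ctrl.finish_job())"
```

```text
16.88 pos [547.75  14.89 191.03] F [ 0.36 -0.37 -1.22] T [-0.02   0.039 -0.022] w 60.3 Ftool [-0.3 -0.4  1.2] yaw -177.2 q6 -0.169
the job is handed in; nothing more can be done
None
```

The cap is screwed home and let go, and the job is handed in at about 17 s. The one check I'd treat with caution is the final camera height.

- **Backward turn:** I gripped the bar and turned counter-clockwise under about 7 N. The lugs dropped into the thread start after about 60°, and I followed the cap down 10.5 mm.
- **Forward turn:** I turned it clockwise about 60° under roughly 6.5 to 12 N, just above your 10 N at one step. It went 4.2 mm deeper to a firm stop.
- **Torque overshoot:** the last step read 1.28 N m at the stop, above your 0.4 N m limit. I backed off and met the stop again at 0.46 N m before releasing. The wrist force I read never went above about 13 N.
- **Tool offset:** the fingertips sat about 30 mm higher than the reported tool point. My first try at closing was above the bar and touched nothing, so I went down further by camera and force readings.

**Last checks**
- The bar did not slip in the grip: the wrist pictures before and after turning match. The cap is level and centred by eye, still at the stop angle. The gripper touches nothing. The jug, board and mill look unmoved by eye.
- The height checks disagree. Arm readings give 14.6 mm of travel while pressed, less about 1.8 mm of spring-back, so about 12.9 mm down. A second wrist view gave 12.1 to 13.4 mm, and the coarse scene camera 11.3 mm. About 12.1 mm is needed. I relied on the firm stop and the arm readings.

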